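# Hold a pyramid of turning rounds down in the sprung bundling press

## Task

Make a bundle of the three wood rounds in the sprung press: lay the loose dark round in the tray beside the dark one already there, then saddle the pale round on top in the gap between them, all three parallel with their ends about level. Push the pale round straight down until the sprung tray is fully down on its stop, without leaning on it much harder than that takes, and finish while holding it there, so that the bundle can be strapped. Leave the jar, the glue bottle and the screwdriver alone.

Things in the scene. Friction and masses are not known exactly. Their poses are not given: they have to be found in the camera images.
- press: bundling press fixed to the bench: blue base plate 110 x 130 x 12 mm (local x, y, z), origin under its centre. Two 10 mm steel pillars stand at local y = +-54 mm, 85 mm tall, each with a red band at 46 to 50 mm height, just under where the tops of the tray's side walls come when the tray is fully down. The rounds lie along local x.
- tray (a joint): travel of the aluminium sprung tray straight down into the press: 0 = up (tray floor 50 mm above the bench), 0.020 m = fully down on its hard stop (floor at 30 mm). The return spring keeps the tray up under the three rounds' weight; pressing starts it moving at about 4 to 6 N and takes about 12 to 14 N at the stop.
- tray_floor (a point): centre of the top of the tray's floor, moves with it; axes as the press. Floor 56 mm along x, open at both x ends (rounds overhang 2 mm); walls at y = +-39 mm (inner), 6 mm thick, 18 mm above the floor. Lower rounds lie centred 18 mm above the floor, up to 21 mm either side of the middle (up to 6 mm play); the top round's centre is then 47 to 49 mm above the floor.
- round_in_tray: dark wood round (cylinder) 36 mm diameter, 60 mm long, about 65 g, already lying in the tray by the +y wall; origin at its centre, x along its axis (it may be rolled about x).
- round_dark: second dark wood round, same size, 36 mm diameter, 60 mm long, about 65 g, lying on a V-block; origin at its centre, x along its axis (may be rolled about x). Its flat ends are free to be gripped.
- round_pale: pale yellowish boxwood round, same size, 36 mm diameter, 60 mm long, about 65 g, lying on the other V-block; origin at its centre, x along its axis (may be rolled about x). Its flat ends are free to be gripped.
- block_dark: green-painted V-block fixed to the bench that carries the loose dark round, 40 mm (x, along the groove) by 64 mm, 26 mm high, origin under its centre; the round's centre rests 33.5 mm above the bench and its ends overhang the block by 10 mm each.
- block_pale: the same V-block, carrying the pale round.
- varnish_jar: bystander: amber jar with black cap, 52 mm diameter, 65 mm tall, origin under its centre.
- glue_bottle: bystander: white glue bottle with red cap, 44 mm diameter, 120 mm tall, origin under its centre.
- screwdriver: bystander: screwdriver 170 mm long lying on the bench along its own x.
Things that resemble listed ones, but are neither listed nor needed, are in the scene too. Leave any purple look-alike of the round_dark alone.

How it is judged:
By the outcome, as a careful person would: the job done as asked, in the order asked, and still so for the second after the job is handed in, while the arm keeps its last pose, push and grip.
It also fails if it takes over 58 s, if anything falls off the work surface, if the arm or the gripper's body presses on something with over 40 N, if the wrist force passes 120 N, or if a joint passes its speed limit or range.

## Robot

A 6-joint arm with a two-finger parallel gripper is mounted at the origin on the work surface. World frame = base frame: x ahead of the robot, y to its left, z up, the work surface at z = 0. Lengths are in m, angles in rad, forces in N, time in s.
With the tool pointing down it reaches from about 0.275 to 0.825 m from the base axis. Payload 4.9 kg.
Tool frame: the origin (TCP) lies midway between the tips of the shut fingers; the grasp point (between the pads) lies 19 mm behind it (grip_point_offset is the distance from the TCP to the grasp point, in m); z points along the fingers, y is the line along which they close (so a half turn about z gives the same grasp; the last joint's range is limited). The gripper opens to 85 mm and grips with 20 to 120 N. Pads are 22 mm wide; open, the fingers measure 114 mm over their backs; the gripper's body (76 mm by 85 mm) begins 54 mm behind the grasp point. The pads swing forward as they close: fully open they stand 13 mm farther back than shut.
Start: joints at [-1.329, 0.326, -0.193, 1.052, 0, 1.437], TCP at [0.202, -0.512, 0.231] pointing down, gripper open.
Joint ranges: [-2.65, 2.65], [-0.97, 1.79], [-1.3, 1.35], [-1.93, 2.1], [-1.47, 1.37], [-3.14, 3.14]. Speed limits (rad/s): [2.57, 2.57, 3.14, 3.14, 3.14, 3.14].

## Interface

Orientations are given as a rotation vector (axis times angle).
In Python, from cell import * gives the robot as it stands. Calls block until the motion is done:
- movep(position, orientation): joint-space move of the TCP to a pose.
- move_l(position, velocity=0.15, rot=None, until_force=None): straight line of the TCP; rot=None keeps the orientation; velocity is the mean speed in m/s. With until_force (N) it stops when the force on the tool has changed by that much, and returns True; else False.
- set_joints(angles): joint-space move.
- let_go() and grab(newtons=None): open the fingers fully, or close them until they stop; newtons is the grip in N (None keeps the last).
- sleep(seconds).
- ik(position, orientation): joint angles nearest the present ones, or None.
- get_state(): the state.
- grab_frame(name): name is "side" or "top" or "wrist"; returns a dict with "img" (420x560x3 uint8, red, green, blue), "fx", "fy", "cx", "cy" (pixels), "cam_to_world" (4x4, takes a point from camera to world coordinates); the wrist camera has in their place "T_tool_cam" (4x4, takes a point from camera to tool coordinates, whose origin is the TCP and whose axes are the flange's). Camera axes: x right, y down, z forward; pixel columns grow to the right and rows downward; lengths in m; the calibration is good to about 2 mm. A picture is of the moment at which its call begins: read the wrist's pose just before it. There is no depth.
A pose or a line that the arm cannot do raises MotionError and nothing moves.
- sign_off(): hands the job in, once; it reports no verdict.
Trained networks look in the newest picture that a camera, given by its name, has taken for a name from the list of things; names that differ only in an ending like _2 or _b are one class to them, and where a whole thing is asked for, a point or a joint stands for the part that bears it (a point fixed in the world has none). Each returns a list of dicts, best first, with "score" (0 to 1); they miss things now and then, are a little off and sometimes report something else, mostly with a low value. They report only what shows in the picture. A call takes as long as a camera call. They do not tell look-alikes from the thing itself.
- spot_in(camera, name): "centre" ([column, row] in pixels, amid what is visible of it).
- silhouettes(camera, name): "mask" (420x560 bool, what is visible of it) and "centre" ([column, row] in pixels, amid what is visible of it).
- tip_of(camera, name): "centre" ([column, row] in pixels: a listed point, or the origin of a listed thing).
The state is a dict: "clock": time; "q": joint angles; "joint_velocities": joint speeds; "tau": joint torques, N m; "position": TCP position; "eef_rot": TCP orientation; "contact_force": force on the tool from outside, world axes, zero at the start; "wrist_torque": the same for the moment, N m; "finger_gap": opening from 0.0 (shut) to 1.0 (fully open).
Only numpy, scipy, OpenCV 4.12 (cv2) and the standard library are available. Lean on these libraries where they do the work, as an engineer would, in place of code of your own. Each camera call takes 0.05 s, during which the arm holds its last target. There are 200 camera calls.

## Working session

There is one attempt and no reset: what is moved stays moved. The work goes in short steps, each a Python script; the robot and the scene stay as the last script left them, time stands still between calls to the robot, and variables do not carry over. Pictures are saved under pics/ and viewed, on a budget of 10 in all, crops included, one or two more only if the job needs it, and the job is handed in when it is done.

```bash
mkdir -p pics
cat > h.py <<'E'
from cell import *
import numpy as np, cv2
from scipy.spatial.transform import Rotation as R
def save(f,n): cv2.imwrite('pics/'+n,f['img'][:,:,::-1])
def T_of(f,st=None):
    if 'cam_to_world' in f: return np.array(f['cam_to_world'])
    T=np.eye(4);T[:3,:3]=R.from_rotvec(st['eef_rot']).as_matrix();T[:3,3]=st['position']
    return T@np.array(f['T_tool_cam'])
def at_z(f,px,z,T):
    d=T[:3,:3]@np.array([(px[0]-f['cx'])/f['fx'],(px[1]-f['cy'])/f['fy'],1.])
    o=T[:3,3]; return o+d*(z-o[2])/d[2]
def proj(f,p,T):
    c=np.linalg.inv(T)@np.append(p,1); return np.array([f['fx']*c[0]/c[2]+f['cx'],f['fy']*c[1]/c[2]+f['cy']])
E
python3 - <<'E'
from h import *
print(get_state()['clock'])
ims=[]
for c in ('top','side'):
    f=grab_frame(c);T=T_of(f);save(f,c+'0.png');print(c,T.round(3).tolist(),f['fx'])
    for n,z in [('press',0),('tray_floor',.05),('round_in_tray',.068),('round_dark',.0335),('round_pale',.0335),('block_dark',0.),('block_pale',0.),('varnish_jar',0),('glue_bottle',0),('screwdriver',.01)]:
        print(n,[(np.round(d['centre']).tolist(),round(d['score'],2),at_z(f,d['centre'],z,T)[:2].round(3).tolist()) for d in tip_of(c,n)][:4])
print(get_state()['clock'])
E
```

```text
0.0
top [[0.007, -0.99, 0.138, 0.498], [-1.0, -0.007, -0.005, -0.008], [0.006, -0.138, -0.99, 0.968], [0.0, 0.0, 0.0, 1.0]] 462.16510473016814
press [([298.0, 243.0], 0.75, [0.563, -0.043])]
tray_floor [([300.0, 243.0], 0.59, [0.56, -0.045]), ([290.0, 147.0], 0.33, [0.755, -0.024])]
round_in_tray []
round_dark [([180.0, 252.0], 0.85, [0.542, 0.195]), ([124.0, 201.0], 0.67, [0.645, 0.313]), ([130.0, 258.0], 0.65, [0.528, 0.296])]
round_pale [([401.0, 266.0], 0.61, [0.515, -0.25])]
block_dark [([136.0, 258.0], 0.84, [0.531, 0.293]), ([296.0, 240.0], 0.7, [0.569, -0.04])]
block_pale [([398.0, 263.0], 0.75, [0.524, -0.253])]
varnish_jar [([178.0, 159.0], 0.79, [0.742, 0.215])]
glue_bottle [([398.0, 173.0], 0.97, [0.715, -0.257])]
screwdriver [([289.0, 148.0], 0.64, [0.765, -0.024])]
side [[0.993, -0.072, 0.099, 0.547], [-0.122, -0.613, 0.781, -0.755], [0.004, -0.787, -0.617, 0.691], [0.0, 0.0, 0.0, 1.0]] 408.0736150791449
press [([247.0, 254.0], 0.61, [0.562, -0.04]), ([249.0, 229.0], 0.17, [0.574, 0.052]), ([228.0, 171.0], 0.16, [0.528, 0.342])]
tray_floor [([245.0, 239.0], 0.73, [0.56, -0.04])]
round_in_tray [([247.0, 227.0], 0.91, [0.567, -0.017])]
round_dark [([233.0, 189.0], 0.63, [0.541, 0.19]), ([265.0, 171.0], 0.62, [0.638, 0.272]), ([230.0, 168.0], 0.51, [0.536, 0.304]), ([303.0, 187.0], 0.43, [0.736, 0.178])]
round_pale [([230.0, 316.0], 0.84, [0.518, -0.243])]
block_dark [([228.0, 177.0], 0.58, [0.526, 0.304])]
block_pale [([232.0, 324.0], 0.73, [0.52, -0.239]), ([232.0, 171.0], 0.32, [0.54, 0.337])]
varnish_jar [([307.0, 189.0], 0.71, [0.757, 0.216]), ([251.0, 228.0], 0.21, [0.58, 0.059])]
glue_bottle [([329.0, 321.0], 0.76, [0.717, -0.254]), ([327.0, 241.0], 0.32, [0.765, -0.015])]
screwdriver [([329.0, 239.0], 0.91, [0.769, -0.019])]
1.1
```

View pics/top0.png

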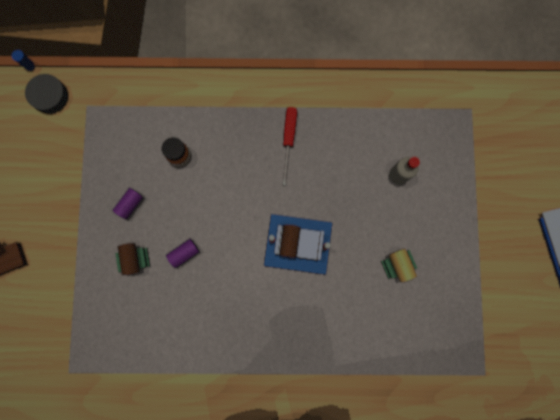

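View pics/side0.png

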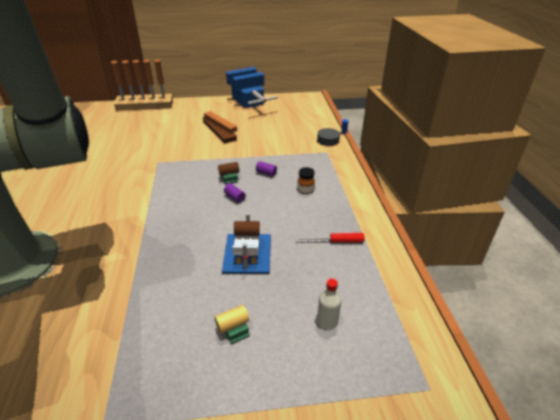

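The dark round sits on its V-block at top-picture (129,259). The purple look-alikes are at (128,203) and (182,253). The press is at (298,244) and the pale round at (401,266); both cameras agree to within about 1 cm. Next I'll take close wrist views of pale, press and dark in one sweep.

```bash
cat >> h.py <<'E'
R0=R.from_rotvec([np.pi,0,0])
def down(yaw):  # tool y axis along world direction yaw (mod pi), nearest wrist solution
    a=np.arctan2(np.sin(yaw),np.cos(yaw))
    # tool z down; y=(cos a,sin a,0); x = y cross z
    y=np.array([np.cos(a),np.sin(a),0]);z=np.array([0,0,-1.]);x=np.cross(y,z)
    return R.from_matrix(np.c_[x,y,z]).as_rotvec()
def rect(f,mask,z,T):
    cs,_=cv2.findContours(mask.astype(np.uint8),cv2.RETR_EXTERNAL,cv2.CHAIN_APPROX_NONE)
    c=max(cs,key=cv2.contourArea)[:,0,:]
    P=np.array([at_z(f,p,z,T)[:2] for p in c])*1000
    (cx,cy),(w,h),_a=r=cv2.minAreaRect(P.astype(np.float32))
    b=cv2.boxPoints(r);e=max(b[1]-b[0],b[2]-b[1],key=np.linalg.norm)
    yaw=np.arctan2(e[1],e[0]); yaw=(yaw+np.pi/2)%np.pi-np.pi/2
    return np.array([cx,cy])/1000,yaw,(round(w,1),round(h,1))
E
python3 - <<'E'
from h import *
s=get_state();M=R.from_rotvec(s['eef_rot']).as_matrix();print('R',M.round(2).tolist())
f=grab_frame('wrist');Tc=np.array(f['T_tool_cam']);print(Tc.round(3).tolist(),f['fx'])
# pick half-turn with smaller wrist angle
for nm,t in [('pale',(.517,-.247,.03)),('press',(.562,-.04,.06)),('dark',(.529,.297,.03))]:
    best=None
    for yaw in (0,np.pi):
        rv=down(yaw);Rm=R.from_rotvec(rv).as_matrix()
        o=Rm@Tc[:3,3];d=Rm@Tc[:3,2]
        zt=.21; k=(t[2]-(zt+o[2]))/d[2]
        p=np.array([t[0]-o[0]-d[0]*k,t[1]-o[1]-d[1]*k,zt])
        q=ik(p,rv)
        if q is not None and (best is None or abs(q[5])<abs(best[2][5])): best=(p,rv,q,yaw)
    print(nm,best[0].round(3),best[3],np.round(best[2],2))
    movep(best[0],best[1]); sleep(.2)
    s=get_state();f=grab_frame('wrist');T=T_of(f,s);save(f,'w_'+nm+'.png');np.savez('w_'+nm,T=T)
    print(s['clock'])
    for n,z in {'pale':[('round_pale',.0335)],'dark':[('round_dark',.0335)],'press':[('round_in_tray',.068)]}[nm]:
        for r in silhouettes('wrist',n):
            print(n,round(r['score'],2),np.round(r['centre']),*rect(f,r['mask'],z,T))
    for n,z in {'pale':[('round_pale',.0335),('block_pale',0)],'dark':[('round_dark',.0335),('block_dark',0)],'press':[('press',0),('tray_floor',.05),('round_in_tray',.068)]}[nm]:
        for r in tip_of('wrist',n): print(' tip',n,round(r['score'],2),np.round(r['centre']),at_z(f,r['centre'],z,T).round(4))
W=[cv2.imread(f'pics/w_{n}.png') for n in ('pale','press','dark')]
cv2.imwrite('pics/w_all.png',np.vstack([np.hstack([cv2.resize(W[0],(400,300)),cv2.resize(W[2],(400,300))]),np.hstack([cv2.resize(W[1],(400,300)),np.zeros((300,400,3),np.uint8)])]))
E
```

```text
R [[0.93, 0.37, 0.0], [0.37, -0.93, 0.0], [0.0, 0.0, -1.0]]
[[0.0, -0.959, -0.283, 0.073], [1.0, 0.0, -0.0, 0.001], [0.0, -0.283, 0.959, -0.141], [0.0, 0.0, 0.0, 1.0]] 289.8910822174523
pale [ 0.516 -0.225  0.21 ] 0 [-0.54  0.36 -0.19  1.01  0.    1.03]
2.9167
round_pale 0.5 [464. 228.] [ 0.73650287 -0.26922916] -0.46098757 (48.7, 133.5)
 tip round_pale 0.56 [287. 215.] [ 0.5231 -0.2504  0.0335]
 tip block_pale 0.71 [286. 207.] [ 0.5234 -0.2499  0.    ]
press [ 0.561 -0.026  0.21 ] 0 [-0.18  0.36 -0.2   1.01  0.    1.39]
4.1417
round_in_tray 0.89 [280. 195.] [ 0.56543756 -0.02322449] -0.12773788 (36.4, 64.1)
 tip tray_floor 0.68 [279. 209.] [ 0.5598 -0.0407  0.05  ]
 tip round_in_tray 0.59 [281. 193.] [ 0.5622 -0.0194  0.068 ]
dark [0.53  0.275 0.21 ] 3.141592653589793 [ 0.35  0.43 -0.1   1.05  0.   -1.22]
6.8167
round_dark 0.9 [272. 120.] [0.54111823 0.19495395] -0.93843204 (34.2, 60.7)
round_dark 0.74 [187. 221.] [0.63863049 0.30656326] -0.5986645 (37.5, 59.7)
round_dark 0.73 [284. 216.] [0.52867078 0.30023862] 0.19050848 (63.5, 37.3)
 tip round_dark 0.82 [186. 220.] [0.6404 0.3043 0.0335]
 tip round_dark 0.6 [284. 217.] [0.5273 0.3    0.0335]
 tip round_dark 0.59 [270. 122.] [0.5427 0.1958 0.0335]
 tip block_dark 0.77 [286. 207.] [0.5251 0.2979 0.    ]
 tip block_dark 0.24 [282. 218.] [0.5295 0.3113 0.    ]
```

View pics/w_all.png

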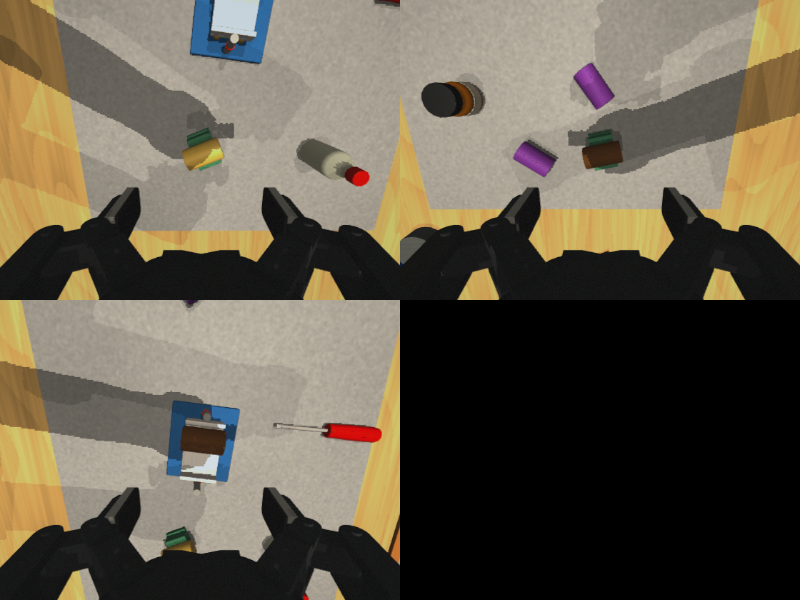

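Dark round: (0.528, 0.300), yaw 0.19 on its green block. Press: tray floor at about (0.560, -0.041), yaw -0.13, which agrees with the round in the tray. Grasping the dark round now.

Run:
```python
from h import *
rv=down(np.pi+.19);c=(.5278,.2998)
movep([*c,.10],rv); move_l([*c,.0125],.1)
s=get_state();F0=np.array(s['contact_force']);print(s['clock'],F0.round(2))
grab(40); s=get_state();print('gap',s['finger_gap'],s['clock'],np.round(s['contact_force'],1))
move_l([*c,.16],.2); s=get_state();print('gap',s['finger_gap'],s['clock'],np.round(s['contact_force'],1))
# go above press and look, set so that press centre is in view
Tc=np.array(grab_frame('wrist')['T_tool_cam'])
rv=down(np.pi-.128);Rm=R.from_rotvec(rv).as_matrix();t=(.561,-.04,.05);zt=.19
o=Rm@Tc[:3,3];d=Rm@Tc[:3,2];k=(t[2]-(zt+o[2]))/d[2]
p=np.array([t[0]-o[0]-d[0]*k,t[1]-o[1]-d[1]*k,zt]);movep(p,rv);sleep(.2)
s=get_state();f=grab_frame('wrist');T=T_of(f,s);save(f,'w2.png');print(s['clock'],p.round(3))
for n,z in [('round_in_tray',.068),('round_dark',.068),('press',0)]:
    for r in silhouettes('wrist',n): print(n,round(r['score'],2),np.round(r['centre']),*rect(f,r['mask'],z,T))
for n,z in [('press',0),('tray_floor',.05),('round_in_tray',.068)]:
    for r in tip_of('wrist',n): print(' tip',n,round(r['score'],2),np.round(r['centre']),at_z(f,r['centre'],z,T).round(4))
# blue plate fit
hsv=cv2.cvtColor(f['img'],cv2.COLOR_RGB2HSV);m=cv2.inRange(hsv,(100,120,30),(125,255,255))
n,l,st,_=cv2.connectedComponentsWithStats(cv2.morphologyEx(m,cv2.MORPH_CLOSE,np.ones((25,25))));i=1+st[1:,4].argmax()
print('plate',*rect(f,l==i,.012,T),st[i])
```

```text
8.5667 [ 0.24 -0.64 -0.33]
gap 0.6983409533457372 8.925 [-1.1 -0.5  6.2]
gap 0.6975130500595018 9.8167 [-0.4 -0.5 -1.6]
11.3917 [ 0.559 -0.05   0.19 ]
round_in_tray 0.84 [277. 231.] [ 0.56407031 -0.02458083] -0.1258781 (36.0, 64.5)
round_dark 0.67 [282. 287.] [0.57114734 0.03725884] -0.10776746 (90.5, 147.5)
round_dark 0.45 [278. 188.] [ 0.55840399 -0.06579673] -0.12587631 (47.2, 53.7)
press 0.97 [281. 184.] [ 0.56259521 -0.04232095] 1.4458319 (128.7, 114.0)
 tip press 0.67 [277. 200.] [ 0.5659 -0.0404  0.    ]
 tip tray_floor 0.79 [276. 205.] [ 0.5657 -0.048   0.05  ]
 tip round_in_tray 0.58 [279. 230.] [ 0.5644 -0.0274  0.068 ]
plate [ 0.56227972 -0.04464183] 1.4412767 (123.4, 107.8) [ 230  143  100  107 5088]
```

View pics/w2.png

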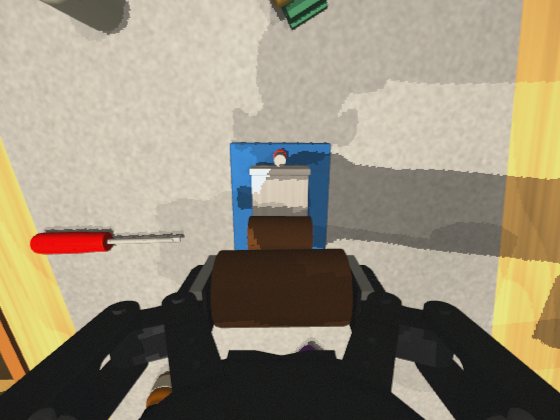

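Run:
```python
from h import *
s=get_state();f=grab_frame('wrist');T=T_of(f,s);Tc=np.array(f['T_tool_cam'])
a=at_z(f,(230.5,143),.012,T);b=at_z(f,(330.5,143),.012,T);print('far edge len',np.linalg.norm(b-a),'yaw',np.arctan2(*(a-b)[1::-1]))
y=np.array([np.sin(.128),np.cos(.128),0]);m=(a+b)/2;print('press c from edge',(m+.065*y).round(4))
# floor side edges, wall inner edge
for v in (200,): 
    print('floor mid', ((at_z(f,(250,v),.05,T)+at_z(f,(309,v),.05,T))/2).round(4))
print('wall top far/near', at_z(f,(280,167),.068,T).round(4),at_z(f,(280,175),.068,T).round(4))
# held round: bisector of tangents
th=[np.arctan((v-f['cy'])/f['fy']) for v in (249,327)];t=np.mean(th);half=(th[1]-th[0])/2;D=.018/np.sin(half)
pc=np.array([0,D*np.sin(t),D*np.cos(t),1]);print('held in tool',(Tc@pc)[:3].round(4),'half-len px centre',(281.5-f['cx'])/f['fx']*D)
# predicted in_tray centre at local y=+21
for c in [(.5615,-.0425)]:
    p=np.array([*c,.068]);print('pred in_tray',(p+.021*y).round(4))
# in-tray: tangent rows not occluded at top edge: 217; 
o=T[:3,3];print('cam',o.round(3))
```

```text
far edge len 0.10723610895151303 yaw -0.1276583526438674
press c from edge [ 0.5617 -0.0421  0.012 ]
floor mid [ 0.5611 -0.0536  0.05  ]
wall top far/near [ 0.556  -0.0885  0.068 ] [ 0.5569 -0.0813  0.068 ]
held in tool [-0.0005 -0.0008 -0.0181] half-len px centre 0.00014905562327043352
pred in_tray [ 0.5642 -0.0217  0.068 ]
cam [ 0.55  -0.123  0.331]
```

```bash
cat >> h.py <<'E'
PC=np.array([.5618,-.0422]);YAW=-.128
def loc(x,y): return PC+np.array([x*np.cos(YAW)-y*np.sin(YAW),x*np.sin(YAW)+y*np.cos(YAW)])
E
python3 - <<'E'
from h import *
rv=down(np.pi+YAW);p=loc(0,-.0185)
movep([*p,.13],rv);move_l([*p,.062],.1);sleep(.2)
print(np.round(get_state()['contact_force'],2))
hit=move_l([*p,.044],.02,until_force=2.0)
s=get_state();print(hit,np.round(s['position'],4),np.round(s['contact_force'],2),s['clock'])
let_go();sleep(.2);move_l([*p,.16],.2)
# look: camera over press
t=(*PC,.068);Tc=np.array(grab_frame('wrist')['T_tool_cam']);Rm=R.from_rotvec(rv).as_matrix();zt=.17
o=Rm@Tc[:3,3];d=Rm@Tc[:3,2];k=(t[2]-(zt+o[2]))/d[2]
q=np.array([t[0]-o[0]-d[0]*k,t[1]-o[1]-d[1]*k,zt]);movep(q,rv);sleep(.15)
s=get_state();f=grab_frame('wrist');T=T_of(f,s);save(f,'w3.png');print(s['clock'],s['finger_gap'])
for r in silhouettes('wrist','round_dark'):
    c,y,sz=rect(f,r['mask'],.068,T);d=c-PC;print(round(r['score'],2),c.round(4),round(y,3),sz,'local',(R.from_euler('z',-YAW).apply([*d,0])[:2]).round(4))
E
```

```text
[ 0.   -0.33 -0.32]
True [ 0.5593 -0.0605  0.0474] [-0.54  0.38  6.06] 13.8667
15.6167 0.9970163856257847
0.83 [ 0.5599 -0.061 ] -0.106 (37.4, 65.3) local [ 0.0005 -0.0189]
```

View pics/w3.png

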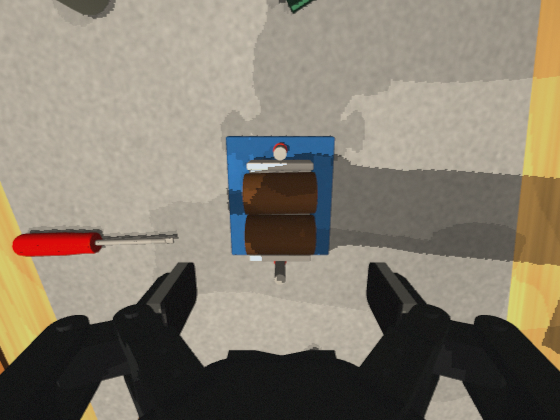

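Both dark rounds now lie side by side in the tray, ends level: columns 243–317 and 245–315. Next I'll get the pale round's pose with a closer look.

Run:
```python
from h import *
rv=down(np.pi);t=(.523,-.25,.0335);Tc=np.array(grab_frame('wrist')['T_tool_cam']);Rm=R.from_rotvec(rv).as_matrix();zt=.15
o=Rm@Tc[:3,3];d=Rm@Tc[:3,2];k=(t[2]-(zt+o[2]))/d[2]
q=np.array([t[0]-o[0]-d[0]*k,t[1]-o[1]-d[1]*k,zt]);movep(q,rv);sleep(.15)
s=get_state();f=grab_frame('wrist');T=T_of(f,s);save(f,'w4.png');np.save('T4',T);print(s['clock'],s['q'][5])
for r in silhouettes('wrist','round_pale'): print(round(r['score'],2),r['centre'],*rect(f,r['mask'],.0335,T))
for n,z in [('round_pale',.0335),('block_pale',0)]:
    for r in tip_of('wrist',n): print(' tip',n,round(r['score'],2),np.round(r['centre']),at_z(f,r['centre'],z,T).round(4))
hsv=cv2.cvtColor(f['img'],cv2.COLOR_RGB2HSV);m=cv2.inRange(hsv[100:300,180:380],(15,130,60),(32,255,255));M=np.zeros((420,560),np.uint8);M[100:300,180:380]=m
print('colour',*rect(f,M,.0335,T),(M>0).sum())
```

```text
16.7917 -2.1499952946507643
0.94 [285.6, 208.8] [ 0.52069672 -0.25065767] 0.3911233 (63.6, 36.9)
 tip round_pale 0.65 [287. 209.] [ 0.5183 -0.2527  0.0335]
 tip block_pale 0.64 [283. 201.] [ 0.5216 -0.2523 -0.    ]
colour [ 0.52099939 -0.25061255] 0.38999128 (63.1, 36.4) 2520
```

View pics/w4.png

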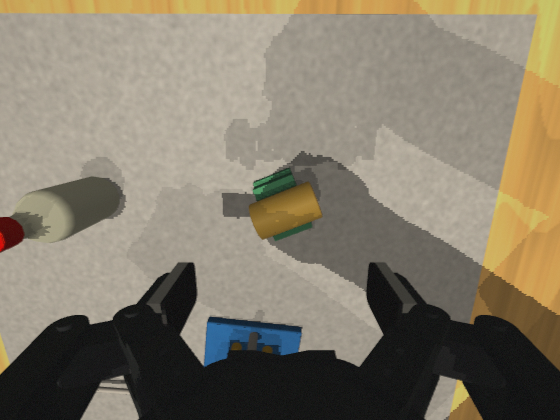

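Pale round: (0.521, -0.251), yaw 0.39; the mask and the colour fit agree. I'll grasp it slightly above its axis so the fingertips clear the ends of the lower rounds.

Run:
```python
from h import *
rv=down(np.pi+.39);c=(.5206,-.2510)
movep([*c,.10],rv);move_l([*c,.0165],.1);grab(60)
s=get_state();print('gap',s['finger_gap'],s['clock'],np.round(s['contact_force'],1))
move_l([*c,.15],.2)
rv=down(np.pi+YAW);p=loc(0,0)
movep([*p,.15],rv);move_l([*p,.092],.1);sleep(.3)
s=get_state();F0=s['contact_force'][2];print('base',np.round(s['contact_force'],2),s['finger_gap'])
hit=move_l([*p,.074],.02,until_force=2.0);sleep(.2)
s=get_state();print(hit,np.round(s['position'],4),np.round(s['contact_force'],2),s['clock'])
f=grab_frame('side');g=grab_frame('wrist')
px=proj(f,np.array([*PC,.08]),T_of(f)).astype(int);print(px)
cr=f['img'][px[1]-50:px[1]+50,px[0]-65:px[0]+65];cr=cv2.resize(cr,(390*1,300))
cv2.imwrite('pics/s5.png',np.hstack([cr,cv2.resize(g['img'],(400,300))])[:,:,::-1])
```

```text
gap 0.6946571153118059 18.7917 [-1.1  1.   6.5]
base [-0.27  0.73 -0.95] 0.6921474357362659
True [ 0.5618 -0.0425  0.0826] [-0.92 -2.38  4.68] 22.2583
[245 229]
```

View pics/s5.png

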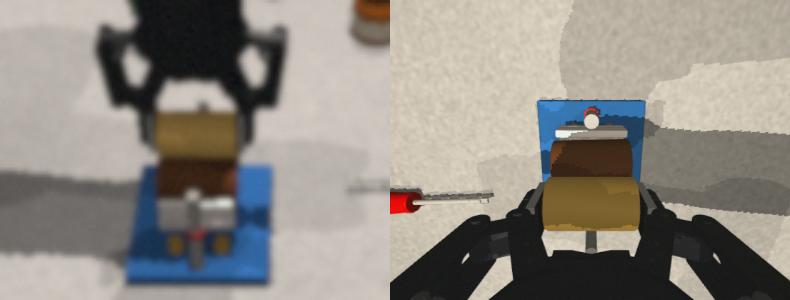

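Both views show the pale round saddled above the gap with its ends level. The sideways force of -3 N says it bears more on the +y round. I'll press down in small steps, nulling the lateral force as I go and watching for the stop.

```bash
cat > press.py <<'E'
from h import *
B=np.array([-.27,.73,-.95])
ydir=np.array([np.sin(-YAW),np.cos(YAW)])
def read():
    s=get_state();F=np.array(s['contact_force'])-B;return s,F[2],F[:2]@ydir,F[:2]@np.array([ydir[1],-ydir[0]])
def go(y,z,v=.02): move_l([*loc(0,y),z],v);sleep(.12)
E
python3 - <<'E'
from press import *
y=-.0006;z=.0822
go(y,z);prev=None
for i in range(40):
    s,fz,fy,fx=read();print(f"{s['clock']:.1f} z{s['position'][2]*1e3:.2f} cmd{z*1e3:.1f} y{y*1e3:.1f} fz{fz:.1f} fy{fy:.1f} fx{fx:.1f} g{s['finger_gap']:.3f}")
    if fz>14 or z<.0585 or abs(fy)>8 or s['clock']>40: break
    y=float(np.clip(y+np.clip(.0002*fy,-.0004,.0004),-.004,.004)); z-=.0015 if fz<10 else .0007
    go(y,z)
E
```

```text
22.7 z82.21 cmd82.2 y-0.6 fz5.2 fy-1.6 fx0.6 g0.697
23.1 z80.80 cmd80.7 y-0.9 fz5.5 fy-1.0 fx0.5 g0.696
23.5 z79.35 cmd79.2 y-1.1 fz6.9 fy-0.5 fx1.5 g0.695
23.8 z77.96 cmd77.7 y-1.2 fz7.7 fy0.4 fx1.0 g0.691
24.2 z76.52 cmd76.2 y-1.1 fz8.5 fy0.5 fx0.2 g0.694
24.6 z75.10 cmd74.7 y-1.0 fz9.7 fy-0.9 fx-0.4 g0.688
24.9 z73.69 cmd73.2 y-1.2 fz8.9 fy-0.0 fx-0.5 g0.692
25.3 z72.25 cmd71.7 y-1.2 fz9.0 fy-0.0 fx-0.3 g0.693
25.7 z70.81 cmd70.2 y-1.2 fz10.3 fy0.3 fx-0.3 g0.691
26.0 z70.15 cmd69.5 y-1.2 fz10.6 fy-0.2 fx0.2 g0.691
26.4 z69.49 cmd68.8 y-1.2 fz11.0 fy0.4 fx-0.7 g0.695
26.8 z68.82 cmd68.1 y-1.1 fz11.8 fy0.1 fx-1.3 g0.689
27.1 z68.16 cmd67.4 y-1.1 fz11.6 fy-0.7 fx-0.3 g0.690
27.5 z67.49 cmd66.7 y-1.2 fz11.9 fy-0.3 fx-1.4 g0.689
27.9 z66.81 cmd66.0 y-1.3 fz11.3 fy0.0 fx-1.6 g0.696
28.2 z66.14 cmd65.3 y-1.3 fz13.1 fy-0.1 fx-1.9 g0.693
28.6 z65.51 cmd64.6 y-1.3 fz11.6 fy0.6 fx-0.9 g0.691
29.0 z64.83 cmd63.9 y-1.2 fz11.6 fy0.7 fx-1.8 g0.691
29.3 z64.18 cmd63.2 y-1.0 fz13.0 fy-0.3 fx-1.8 g0.693
29.7 z63.49 cmd62.5 y-1.1 fz13.5 fy-0.2 fx-1.4 g0.694
30.1 z62.82 cmd61.8 y-1.1 fz14.7 fy-1.2 fx-1.1 g0.695
```

Run:
```python
from press import *
y=-.0012;z=.0618
for i in range(14):
    z-=.0004;go(y,z)
    v=[]
    for _ in range(5): s,a,b,c=read();v.append((a,b,c));sleep(.04)
    fz,fy,fx=np.mean(v,0)
    print(f"{s['clock']:.1f} z{s['position'][2]*1e3:.2f} cmd{z*1e3:.1f} fz{fz:.1f} fy{fy:.1f} fx{fx:.1f}")
    if fz>17.5 or s['clock']>42: break
f=grab_frame('side');g=grab_frame('wrist');px=proj(f,np.array([*PC,.06]),T_of(f)).astype(int)
cr=cv2.resize(f['img'][px[1]-50:px[1]+50,px[0]-65:px[0]+65],(390,300),interpolation=cv2.INTER_CUBIC)
cv2.imwrite('pics/s6.png',np.hstack([cr,cv2.resize(g['img'],(400,300))])[:,:,::-1])
```

```text
30.6 z62.68 cmd61.4 fz15.5 fy-0.1 fx-2.6
31.2 z62.63 cmd61.0 fz18.5 fy-0.2 fx-3.5
```

View pics/s6.png

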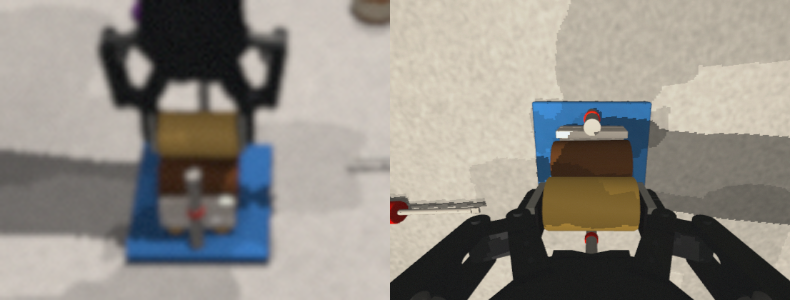

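The tool height held at 62.65 mm while the force climbed from 15.5 to 18.5 N, so the tray is on its stop after about 20 mm of travel. In both views the red bands show just under the wall tops. I'll ease off slightly, check that it's steady, and hand in.

Run:
```python
from press import *
go(-.0012,.0612,.01)
for _ in range(6): s,a,b,c=read();print(f"{s['clock']:.2f} z{s['position'][2]*1e3:.2f} fz{a:.1f} fy{b:.1f} fx{c:.1f} g{s['finger_gap']:.3f}");sleep(.15)
if 14.5<a<20: sign_off();print('signed off')
```

```text
31.68 z62.68 fz17.4 fy-0.4 fx-2.7 g0.693
31.82 z62.66 fz16.2 fy-0.6 fx-2.1 g0.690
31.98 z62.67 fz17.4 fy-0.5 fx-2.7 g0.688
32.12 z62.70 fz16.6 fy0.4 fx-3.7 g0.693
32.27 z62.66 fz16.7 fy-0.7 fx-4.0 g0.696
32.42 z62.68 fz16.3 fy-0.8 fx-3.3 g0.690
the job is handed in; nothing more can be done
signed off
```

The three rounds are bundled in the press with the tray on its stop. I handed the job in at about 32.5 s, with the pale round still gripped and held down. I laid the loose dark round beside the first, saddled the pale one on top with its ends level, and pressed it straight down.

**Last checks:**
- **On the stop:** after about 20 mm of travel the tool height held at 62.65 mm while the force rose from 15.5 to 18.5 N. The red bands showed just under the tray's wall tops in both pictures.
- **Holding force:** it was steady at about 16–17 N, a little above the 12–14 N the stop needs.
- **Side forces:** about 0.5 N across the rounds. Along them it drifted to about -3 N during the final press, cause unknown, but nothing had visibly shifted.
- **Other objects:** I never approached the jar, bottle, screwdriver or purple look-alikes, but did no separate check of them at the end.

No check failed. The network's point estimates for the press disagreed by up to about 6 mm, so I used the press edges and tray wall seen in the wrist picture instead.

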